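Put the sockets back on the rail in order of size

TASK

Put the four loose wrench sockets back on the socket rail, each standing upright and centred on its own empty pad between the two sockets already there, so that the whole row runs in order of diameter from the narrowest socket at one end to the widest at the other. Go by diameter, not by height (two are the long pattern), and leave the two end sockets where they stand.

Things in the scene. Friction and masses are not known exactly. Their poses are not given: they have to be found in the camera images.
- socket_17: loose steel wrench socket, long pattern, the narrowest of the four loose ones: a plain upright cylinder 24 mm in diameter and 64 mm tall, hexagon mouth (17 mm across flats) upwards; stands on the bench, clear on its near and far side. Take it by the outside (the mouth does not admit a finger). Origin: centre of its underside; z up along its axis. 140 g
- socket_22: loose steel wrench socket, short pattern, second narrowest of the four: a plain upright cylinder 31 mm in diameter and 42 mm tall, hexagon mouth (22 mm across flats) upwards; stands on the bench, clear on its near and far side. Take it by the outside (the mouth does not admit a finger). Origin: centre of its underside; z up along its axis. 130 g
- socket_27: loose steel wrench socket, long pattern, second widest of the four: a plain upright cylinder 38 mm in diameter and 64 mm tall, hexagon mouth (27 mm across flats) upwards; stands on the bench, clear on its near and far side. Take it by the outside (the mouth does not admit a finger). Origin: centre of its underside; z up along its axis. 300 g
- socket_32: loose steel wrench socket, short pattern, the widest of the four loose ones: a plain upright cylinder 45 mm in diameter and 48 mm tall, hexagon mouth (32 mm across flats) upwards; stands on the bench, clear on its near and far side. Take it by the outside (the mouth does not admit a finger). Origin: centre of its underside; z up along its axis. 290 g
- end_small: steel socket already standing (loose, by its weight) on the pad at one end of the rail, 18 mm in diameter, 38 mm tall, the narrowest of all six. Which end of the rail it stands at varies. Origin: centre of its underside, 16 mm above the bench
- end_large: steel socket already standing (loose, by its weight) on the pad at the other end of the rail, 52 mm in diameter, 52 mm tall, the widest of all six. Origin: centre of its underside, 16 mm above the bench
- pad_a: empty pad fixed on the aluminium rail (60 mm wide, 446 mm long, 12 mm high): flat round black rubber, 54 mm across, 4 mm thick, top 16 mm above the bench; pads a, b, c, d follow one another, centres 62 to 86 mm apart; a is 68 to 80 mm from an end socket. Origin: centre of its top face, where a socket stands; y along the rail from pad_a to pad_d, z up
- pad_b: empty pad fixed on the aluminium rail (60 mm wide, 446 mm long, 12 mm high): flat round black rubber, 54 mm across, 4 mm thick, top 16 mm above the bench; between pad_a and pad_c. Origin: centre of its top face, where a socket stands; y along the rail from pad_a to pad_d, z up
- pad_c: empty pad fixed on the aluminium rail (60 mm wide, 446 mm long, 12 mm high): flat round black rubber, 54 mm across, 4 mm thick, top 16 mm above the bench; between pad_b and pad_d. Origin: centre of its top face, where a socket stands; y along the rail from pad_a to pad_d, z up
- pad_d: empty pad fixed on the aluminium rail (60 mm wide, 446 mm long, 12 mm high): flat round black rubber, 54 mm across, 4 mm thick, top 16 mm above the bench; 68 to 80 mm from the other end socket. Origin: centre of its top face, where a socket stands; y along the rail from pad_a to pad_d, z up
There are look-alikes about, which are no part of the job. Leave any purple look-alike of the end_small alone.

How it is judged (in metres and radians):
At the end, for the whole second after the job is handed in: The four sockets stand upright and at rest on the pads (within 12 mm of the pad's centre, 4 mm of its height, 0.1 rad), in order: 24 mm beside the 18 mm end socket, then 31, 38, and 45 mm beside the 52 mm one. Both end sockets are upright, within 12 mm of where they began (((horizontal distance between end_small and pad_a below 0.12 m and horizontal distance between socket_17 and pad_a below 0.012 m and horizontal distance between socket_22 and pad_b below 0.012 m and horizontal distance between socket_27 and pad_c below 0.012 m and horizontal distance between socket_32 and pad_d below 0.012 m) or (horizontal distance between end_small and pad_d below 0.12 m and horizontal distance between socket_17 and pad_d below 0.012 m and horizontal distance between socket_22 and pad_c below 0.012 m and horizontal distance between socket_27 and pad_b below 0.012 m and horizontal distance between socket_32 and pad_a below 0.012 m)) and z of socket_17 in the frame of pad_a between -0.004 and 0.004 m and angle between each of socket_17, socket_22, socket_27, socket_32, end_small, end_large's own z axis and vertical below 0.1 rad and linear speed of each of socket_17, socket_22, socket_27, socket_32 below 0.02 m/s and z of socket_22 in the frame of pad_a between -0.004 and 0.004 m and z of socket_27 in the frame of pad_a between -0.004 and 0.004 m and z of socket_32 in the frame of pad_a between -0.004 and 0.004 m and distance of each of end_small, end_large from where it was at the start of the episode below 0.012 m); the robot touches nothing.
It fails at once if the small end socket is knocked over or pushed more than 20 mm (distance of end_small from where it was at the start of the episode above 0.02 m or angle between end_small's own z axis and vertical above 0.5 rad).
It fails at once if the large end socket is knocked over or pushed more than 20 mm (distance of end_large from where it was at the start of the episode above 0.02 m or angle between end_large's own z axis and vertical above 0.5 rad).
It also fails if it takes over 99 s, if anything falls off the work surface, if the arm or the gripper's body presses on something with over 40 N, if the wrist force passes 120 N, or if a joint passes its speed limit or range.

ROBOT

A 6-joint arm with a two-finger parallel gripper is mounted at the origin on the work surface. World frame = base frame: x ahead of the robot, y to its left, z up, the work surface at z = 0. Lengths are in m, angles in degrees, forces in N, time in s.
With the tool pointing down it reaches from about 0.25 to 0.775 m from the base axis. Payload 4 kg.
Tool frame: the origin (TCP) lies at the very end of the fingers, on their centre line; the grasp point (between the pads) lies ctrl.grasp_offset behind it (ctrl.grasp_offset is the distance from the TCP to the grasp point, in m); z points along the fingers, y is the direction in which the jaws open and shut (so a half turn about z gives the same grasp; the last joint's range is limited). The gripper opens to 85 mm and grips with 20 to 120 N. Pads are 22 mm wide; open, the fingers measure 114 mm over their backs; the gripper's body (76 mm by 85 mm) begins 54 mm behind the grasp point. The pads swing forward as they close: fully open they stand 13 mm farther back than shut.
Start: joints at [63.077, 4.996, 78.535, -0, 96.463, -5.907], TCP at [0.197, 0.513, 0.231] pointing down, gripper open.
Joint ranges: [-177.83, 177.83], [-43.37, 116.18], [15.69, 146.23], [-61.86, 241.86], [9.47, 152.12], [-147.06, 147.06]. Speed limits (degrees/s): [159.86, 159.86, 180, 180, 180, 180].

INTERFACE

Orientations are given as a 3x3 rotation matrix whose columns are the frame's x, y, z axes.
In Python, from cell import observe, cams, ctrl gives the robot as it stands.
- The arm moves only by the tool carry_out, never from a script. Its argument "rows" is a list of rows, each a list of 3 entries, a list of its own where there are three numbers: the shift along the tool's x, y, z in m, then the turn about the tool's z in rad, then the closure in counts, from 0 (fully open) to 255 (shut). In form: [[[tx, ty, tz], roll, hand], ...]. A call has 1 to 8 rows; each row is the pose to reach, as a shift and turn from the pose commanded when the call began, along the tool's axes at that moment; what a row does not reach only later rows make up. A row lasts 1/10 s, in which the tool goes at most 50 mm and 8.59 degrees, less where a joint would pass 70% of its speed; a pose out of reach is approached as far as the arm can. A call with a gripper value outside its range is refused whole. The fingers move at their own pace and stop on an object; "force" is the grip in N (left out, the last holds). Time passes only in rows, so rows that repeat a pose let the fingers close. It gives the time, the measured TCP pose, the force and the opening at its end, in the units of the state.
- observe(): the state, without advancing time (a new reading comes with each control period).
- cams.capture(name): name is "scene" or "top" or "wrist"; returns the picture (384x512x3 uint8, red, green, blue); there is no depth.
- cams.get_calibration(name): a dict with "fx", "fy", "cx", "cy" (pixels), "distortion" ([k1, k2, p1, p2, k3] as OpenCV has them; the pictures are not rectified), "R" (3x3) and "t" (3): a world point X has camera coordinates R X + t. Camera axes: x right, y down, z forward; pixel columns grow to the right and rows downward; lengths in m; the calibration is good to about 2 mm. A picture is of the moment at which its call begins: read the wrist's pose just before it. get_calibration takes no time and is no camera call; for the wrist camera it gives the pose at the moment of the call.
- ctrl.close_job(): hands the job in, once; it reports no verdict.
The state is a dict: "clock": time; "joint_pos": joint angles; "joint_velocities": joint speeds; "tau": joint torques, N m; "tcp_pos": TCP position; "orientation": TCP orientation; "wrist_force": force on the tool from outside, world axes, zero at the start; "torque": the same for the moment, N m; "gripper_width": opening from 0.0 (shut) to 1.0 (fully open).
Only numpy, scipy, OpenCV 4.12 (cv2) and the standard library are available. Lean on these libraries where they do the work, as an engineer would, in place of code of your own. Each camera call takes 0.05 s, during which the arm holds its last target. There are 200 camera calls.

## Working session

There is one attempt and no reset: what is moved stays moved. The work goes in short steps, Python scripts to look and compute and a tool call to move; the robot and the scene stay as the last step left them, time stands still between calls to the robot, and variables do not carry over. Pictures are saved under pics/ and viewed, about 12 in all and at most 16, crops included, and the job is handed in when it is done.

Besides the shell and the picture viewer there is one more tool, called as a command line: name --argument value ..., lists and objects as JSON in quotes. carry_out: Moves the arm, as the interface text tells. Its arguments: {"type":"object","properties":{"rows":{"type":"array","items":{"type":"array"}},"force":{"type":"number"}},"required":["rows"]}

```bash
ls; mkdir -p pics; python3 - <<'E'
from cell import observe,cams,ctrl
import cv2,numpy as np
s=observe();print(s,ctrl.grasp_offset)
for n in("top","scene"):
    im=cams.capture(n);cv2.imwrite(f"pics/{n}0.png",im[...,::-1])
    c=cams.get_calibration(n);print(n,c)
E
```

```text
pics
{'clock': 0.0, 'joint_pos': array([ 6.30776594e+01,  5.04138483e+00,  7.86269703e+01,  7.63533925e-05,
        9.64635539e+01, -5.90646366e+00]), 'joint_velocities': array([-0.06871587, -0.00664463, -0.04498468, -0.01998471,  0.0156483 ,
       -0.00463331]), 'tau': array([-1.41048508e-04, -3.51859474e+01, -3.13275003e+01, -1.00379743e-04,
        1.07105653e-02, -1.17584815e-05]), 'tcp_pos': array([0.19700891, 0.5129566 , 0.23009772]), 'orientation': array([[-9.33481014e-01,  3.58625302e-01, -1.04359622e-03],
       [ 3.58626741e-01,  9.33478789e-01, -2.05212970e-03],
       [ 2.38229307e-04, -2.28988563e-03, -9.99997350e-01]]), 'wrist_force': array([ 0.43629099, -0.29530363,  0.04909068]), 'torque': array([ 0.03077745, -0.03251051,  0.04010618]), 'gripper_width': 0.9980053631432972} 0.0187
top {'fx': 407.73086963346543, 'fy': 407.73086963346543, 'cx': 255.6156472191335, 'cy': 196.0756768265582, 'distortion': array([-0.03112796,  0.        ,  0.        ,  0.        ,  0.        ]), 'R': array([[ 0.01912673, -0.99981072, -0.00356259],
       [-0.99761531, -0.01884814, -0.06639606],
       [ 0.06631635,  0.00482403, -0.99778699]]), 't': array([0.0131933 , 0.58293992, 1.13486213])}
scene {'fx': 371.0345197886509, 'fy': 371.0345197886509, 'cx': 259.392797250772, 'cy': 191.03929209994075, 'distortion': array([-0.1014341,  0.       ,  0.       ,  0.       ,  0.       ]), 'R': array([[ 0.81686128,  0.57671867,  0.01154268],
       [ 0.35890754, -0.49248593, -0.79287009],
       [-0.45157838,  0.65180763, -0.60928136]]), 't': array([-0.49503244, -0.18512556,  1.07444592])}
```

View pics/top0.png

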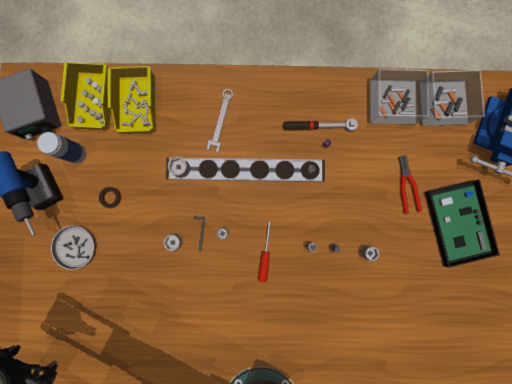

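View pics/scene0.png

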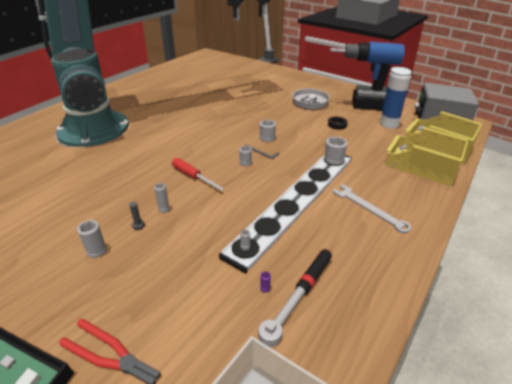

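Top view: rail along y (row ~169), 52 mm end socket at left (178,168), 18 mm one at right (310,170), and empty pads near columns 208, 230, 260 and 284. Loose candidates: (172,242), (222,233), (311,246), (371,254). There's also a black bolt at (335,248) and a purple look-alike at (326,143), both to be left alone. Next I'll measure and enlarge.

```bash
cat > h.py <<'E'
from cell import observe,cams,ctrl
import cv2,numpy as np
def K(c): return np.array([[c['fx'],0,c['cx']],[0,c['fy'],c['cy']],[0,0,1.]])
def ray(c,uv,z):
    p=cv2.undistortPoints(np.array([[uv]],float),K(c),np.array(c['distortion']))[0,0]
    R=np.array(c['R']);o=-R.T@np.array(c['t']);d=R.T@np.array([p[0],p[1],1.])
    return o+d*(z-o[2])/d[2]
def px(c,X):
    return cv2.projectPoints(np.array([X],float),cv2.Rodrigues(np.array(c['R']))[0],np.array(c['t']),K(c),np.array(c['distortion']))[0][0,0]
E
python3 - <<'E'
from h import *
im=cv2.imread("pics/top0.png");c=cams.get_calibration("top")
g=cv2.cvtColor(im,6);hsv=cv2.cvtColor(im,40)
m=(g<75).astype('uint8');m[:158]=0;m[180:]=0;m[:,:190]=0;m[:,298:]=0
n,_,st,ce=cv2.connectedComponentsWithStats(m)
for s,q in zip(st[1:],ce[1:]):
    if s[4]>60: print("pad",s,q.round(1),ray(c,q,.016).round(4))
m=((hsv[...,1]<60)).astype('uint8');m[:225]=0;m[270:]=0;m[:,:150]=0;m[:,390:]=0
n,_,st,ce=cv2.connectedComponentsWithStats(m)
for s,q in zip(st[1:],ce[1:]):
    if s[4]>20: print("sock",s,q.round(1),ray(c,q,.03).round(4))
m=((hsv[...,1]<60)).astype('uint8');m[:155]=0;m[185:]=0;m[:,:160]=0;m[:,330:]=0
ys,xs=np.nonzero(m);print("rail",cv2.minAreaRect(np.stack([xs,ys],1).astype(np.float32)))
a=cv2.resize(im[150:190,160:340],None,fx=4,fy=4,interpolation=2)
b=cv2.resize(im[222:272,155:245],None,fx=4,fy=4,interpolation=2);d=cv2.resize(im[222:272,300:390],None,fx=4,fy=4,interpolation=2)
cv2.imwrite("pics/crop1.png",np.vstack([a,np.hstack([b,d])]))
E
```

```text
pad [198 160  20  18 256] [207.7 168.5] [0.6591 0.1627 0.016 ]
pad [221 160  19  18 255] [230.  168.8] [0.6594 0.0989 0.016 ]
pad [250 161  19  18 255] [259.2 169.1] [0.6601 0.0154 0.016 ]
pad [275 161  19  18 257] [284.3 169.5] [ 0.6602 -0.0561  0.016 ]
sock [200 225   4  25  38] [201.3 236.3] [0.4665 0.1735 0.03  ]
sock [265 225   5  27  52] [267.1 237.8] [ 0.466 -0.01   0.03 ]
sock [217 228  11  11  99] [221.8 233.2] [0.4764 0.1167 0.03  ]
sock [164 234  18  17 230] [172.1 242.2] [0.4486 0.2548 0.03  ]
sock [307 243  10   8  60] [311.6 246.4] [ 0.4444 -0.1344  0.03  ]
sock [333 244   7   7  24] [336.2 247.6] [ 0.4423 -0.2029  0.03  ]
sock [361 247  18  13 184] [370.2 252.8] [ 0.4295 -0.298   0.03  ]
rail ((245.02906799316406, 168.93704223632812), (156.20985412597656, 22.01190185546875), 0.8069294095039368)
```

View pics/crop1.png

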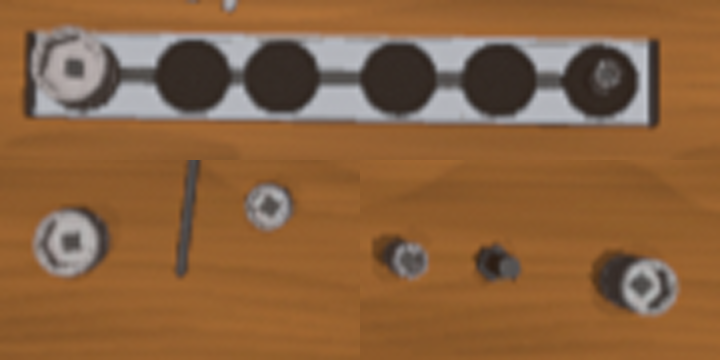

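The enlarged crop confirms it. By bright-top width: (172,242) is the 45 mm (32), (222,233) the 31 mm (22), (312,247) the narrow tall one (17), and (371,253) the tall 38 mm (27). The dark piece at (335,248) is a bolt. Pad order from +y: 32, 27, 22, 17. I'll move over socket_32 with the jaws along x.

carry_out --rows '[[[-0.33, -0.155, 0], 1.204, 0], [[-0.33, -0.155, 0], 1.204, 0], [[-0.33, -0.155, 0], 1.204, 0], [[-0.33, -0.155, 0], 1.204, 0], [[-0.33, -0.155, 0], 1.204, 0], [[-0.33, -0.155, 0], 1.204, 0], [[-0.33, -0.155, 0], 1.204, 0], [[-0.33, -0.155, 0], 1.204, 0]]' --force 60

```text
clock: 0.9
tcp_pos: [0.4522, 0.2466, 0.2304]
orientation: [[0.008, 1.0, -0.0], [1.0, -0.008, -0.002], [-0.002, -0.0, -1.0]]
wrist_force: [-1.0, 0.7, -0.2]
gripper_width: 0.997
```

carry_out --rows '[[[0, 0, 0], 0.005, 0], [[0, 0, 0], 0.005, 0], [[0, 0, 0], 0.005, 0]]'

```text
clock: 1.2
tcp_pos: [0.4488, 0.2514, 0.2312]
orientation: [[-0.003, 1.0, -0.001], [1.0, 0.003, 0.0], [0.0, -0.001, -1.0]]
wrist_force: [-0.8, -1.1, 0.1]
gripper_width: 0.998
```

```bash
python3 - <<'E'
from h import *
s=observe();print(s['clock'],s['tcp_pos'],s['orientation'].round(4))
c=cams.get_calibration("wrist");im=cams.capture("wrist");cv2.imwrite("pics/w1.png",im[...,::-1])
print(c)
for X in[(.449,.255,.048),(.449,.255,0)]:print(px(c,X))
E
```

```text
1.2 [0.44878731 0.25137746 0.23116874] [[-2.8e-03  1.0e+00 -7.0e-04]
 [ 1.0e+00  2.8e-03  4.0e-04]
 [ 4.0e-04 -7.0e-04 -1.0e+00]]
{'fx': 315.36497196309045, 'fy': 315.36497196309045, 'cx': 254.13750908835192, 'cy': 192.8535391408379, 'distortion': array([-0.07905481,  0.        ,  0.        ,  0.        ,  0.        ]), 'R': array([[ 9.99996094e-01,  2.72489503e-03, -6.22529277e-04],
       [ 2.78925952e-03, -9.58447491e-01,  2.85255371e-01],
       [ 1.80629319e-04, -2.85255993e-01, -9.58451348e-01]]), 't': array([-0.44917744,  0.20253308,  0.45075975])}
[254.59856914 167.29690915]
[254.56721088 159.00537317]
```

View pics/w1.png

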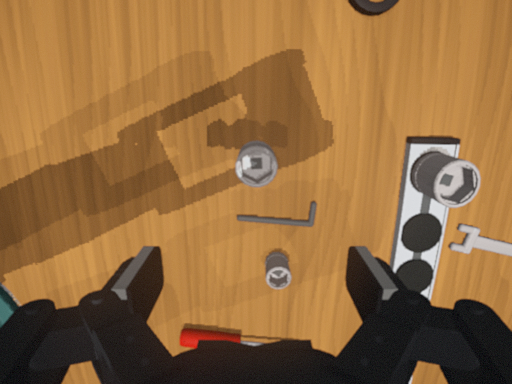

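Wrist view: image right is +x, up is +y. Socket_32 is at (257,164), socket_22 at (278,271), the 52 mm end socket at (458,182), and pads at (421,232) and (414,277). I'll measure these by mask.

```bash
cat >> h.py <<'E'
def sil(im,c,X,h,r=45,smax=75):
    """socket by silhouette: hull of the unsaturated blob near X; centre taken at half height"""
    u,v=px(c,(X[0],X[1],X[2]+h/2)).astype(int)
    x0,y0=max(u-r,0),max(v-r,0)
    s=cv2.cvtColor(im[y0:v+r,x0:u+r],cv2.COLOR_BGR2HSV)[...,1]
    n,l,st,ce=cv2.connectedComponentsWithStats((s<smax).astype('uint8'))
    k=min([i for i in range(1,n) if st[i][4]>60],key=lambda i:np.hypot(*(ce[i]+[x0-u,y0-v])))
    hull=cv2.convexHull(np.argwhere(l==k)[:,::-1].astype(np.int32));M=cv2.moments(hull)
    q=np.array([M['m10']/M['m00']+x0,M['m01']/M['m00']+y0])
    return q,st[k][2:5],ray(c,q,X[2]+h/2)
def pad(im,c,X,r=30):
    u,v=px(c,(X[0],X[1],.016)).astype(int)
    g=cv2.cvtColor(im[v-r:v+r,u-r:u+r],6)
    n,l,st,ce=cv2.connectedComponentsWithStats((g<75).astype('uint8'))
    k=min([i for i in range(1,n) if st[i][4]>100],key=lambda i:np.hypot(*(ce[i]-r)))
    q=ce[k]+[u-r,v-r];return q,st[k][2:5],ray(c,q,.016)
E
python3 - <<'E'
from h import *
im=cv2.imread("pics/w1.png");c=cams.get_calibration("wrist")
print(sil(im,c,(.449,.255,0),.048)); print(sil(im,c,(.476,.117,0),.042))
for y in(.1627,.0989):print(pad(im,c,(.66,y)))
E
```

```text
(array([255.89384719, 164.06175344]), array([  43,   46, 1514], dtype=int32), array([0.45052667, 0.25374893, 0.024     ]))
(array([277.15991903, 270.74358974]), array([ 26,  37, 758], dtype=int32), array([0.47811141, 0.11598052, 0.021     ]))
(array([421.01633706, 232.35941531]), array([  39,   40, 1163], dtype=int32), array([0.6594876, 0.16601  , 0.016    ]))
(array([408.7527533, 284.5996696]), array([  59,   49, 1816], dtype=int32), array([0.65563768, 0.09010257, 0.016     ]))
```

carry_out --rows '[[[0.003, 0.001, 0.05], 0, 0], [[0.003, 0.001, 0.1], 0, 0], [[0.003, 0.001, 0.15], 0, 0], [[0.003, 0.001, 0.185], 0, 0], [[0.003, 0.001, 0.21], 0, 0], [[0.003, 0.001, 0.222], 0, 0], [[0.003, 0.001, 0.222], 0, 0], [[0.003, 0.001, 0.222], 0, 0]]'

```text
clock: 2.05
tcp_pos: [0.4514, 0.2543, 0.0107]
orientation: [[-0.0, 1.0, 0.002], [1.0, 0.0, 0.001], [0.001, 0.002, -1.0]]
wrist_force: [0.9, -0.5, 0.2]
gripper_width: 1.0
```

carry_out --rows '[[[0, 0, 0], 0, 100], [[0, 0, 0], 0, 150], [[0, 0, 0], 0, 200], [[0, 0, 0], 0, 255], [[0, 0, 0], 0, 255], [[0, 0, 0], 0, 255], [[0, 0, 0], 0, 255], [[0, 0, 0], 0, 255]]' --force 60

```text
clock: 2.85
tcp_pos: [0.4517, 0.2539, 0.0109]
orientation: [[0.001, 1.0, 0.002], [1.0, -0.001, 0.001], [0.001, 0.002, -1.0]]
wrist_force: [-0.5, -0.9, 6.2]
gripper_width: 0.511
```

Socket_32 is gripped (opening about 43–45 mm). I'll lift it, check, and move over the pad beside the large end.

carry_out --rows '[[[0, 0, -0.03], 0, 255], [[0, 0, -0.07], 0, 255], [[0, 0, -0.11], 0, 255], [[-0.04, 0.04, -0.11], 0, 255], [[-0.06, 0.08, -0.11], 0, 255], [[-0.075, 0.12, -0.11], 0, 255], [[-0.0894, 0.16, -0.11], 0, 255], [[-0.0894, 0.195, -0.11], 0, 255]]'

```text
clock: 3.65
tcp_pos: [0.6469, 0.1609, 0.1176]
orientation: [[0.004, 1.0, -0.002], [1.0, -0.004, -0.002], [-0.002, -0.002, -1.0]]
wrist_force: [-0.3, 0.7, -2.7]
gripper_width: 0.512
```

carry_out --rows '[[[0, 0.0126, 0], 0, 255], [[0, 0.0126, 0], 0, 255], [[0, 0.0126, 0], 0, 255]]'

```text
clock: 3.95
tcp_pos: [0.6571, 0.1636, 0.1176]
orientation: [[0.001, 1.0, -0.004], [1.0, -0.001, -0.0], [-0.0, -0.004, -1.0]]
wrist_force: [-1.2, 0.0, -3.3]
gripper_width: 0.511
```

```bash
python3 - <<'E'
from h import *
s=observe();print(s['clock'],s['tcp_pos'],s['gripper_width'],s['wrist_force'])
c=cams.get_calibration("wrist");im=cams.capture("wrist")[...,::-1];cv2.imwrite("pics/w2.png",im)
print([px(c,(.6593,y,.016)) for y in(.1645,.0989)])
E
```

```text
3.95 [0.65713462 0.16361829 0.11757747] 0.5109158270356468 [-1.15778508  0.01249237 -3.33277426]
[array([257.42225627, 191.47245614]), array([257.27782454, 263.78839945])]
```

View pics/w2.png

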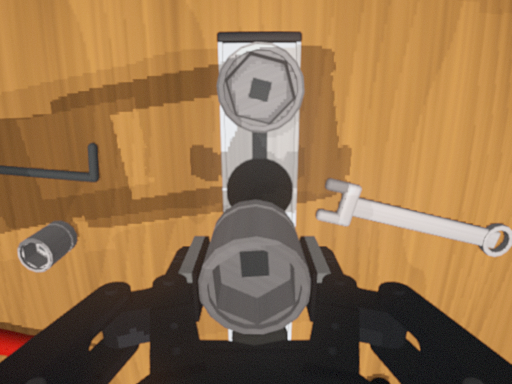

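```bash
python3 - <<'E'
from h import *
im=cv2.imread("pics/w2.png");c=cams.get_calibration("wrist")
X=(.6571,.1636)
for dz in (0,.048):
  z=.1067+dz
  P=[px(c,(X[0]+.0225*np.cos(a),X[1]+.0225*np.sin(a),z)) for a in np.linspace(0,6.28,60)]
  P=np.array(P);print(z,P.min(0),P.max(0))
g=cv2.cvtColor(im,6);m=(g[150:205,215:305]<70)
ys,xs=np.nonzero(m);print("pad xext",[ (y+150,xs[ys==y].min()+215,xs[ys==y].max()+215) for y in range(5,50,6) if (ys==y).any()])
print("top of pad",px(c,(.6593,.1645+.027,.016)))
hsv=cv2.cvtColor(im,40);s=hsv[...,1]
print([ (y,im[y,195:325:5,1].tolist()) for y in (230,)])
E
```

```text
0.1067 [212.80161315 201.03570908] [296.73669964 277.61264206]
0.1547 [197.33020452 241.43895902] [311.97943393 339.39858273]
pad xext [(161, np.int64(248), np.int64(270)), (167, np.int64(238), np.int64(281)), (173, np.int64(233), np.int64(286)), (179, np.int64(229), np.int64(289)), (185, np.int64(228), np.int64(291)), (191, np.int64(228), np.int64(291)), (197, np.int64(228), np.int64(290))]
top of pad [257.66473976 158.60703726]
[(230, [138, 148, 148, 153, 92, 95, 98, 97, 98, 97, 93, 96, 97, 97, 99, 95, 94, 97, 95, 92, 121, 150, 151, 159, 158, 149])]
```

carry_out --rows '[[[0.0025, 0.003, 0.03], 0, 255], [[0.0025, 0.003, 0.055], 0, 255], [[0.0025, 0.003, 0.075], 0, 255], [[0.0025, 0.003, 0.083], 0, 255], [[0.0025, 0.003, 0.087], 0, 255], [[0.0025, 0.003, 0.087], 0, 255], [[0.0025, 0.003, 0.087], 0, 255]]'

```text
clock: 4.7
tcp_pos: [0.6621, 0.1665, 0.0342]
orientation: [[0.001, 1.0, 0.003], [1.0, -0.001, 0.001], [0.001, 0.003, -1.0]]
wrist_force: [1.1, -0.1, -2.3]
gripper_width: 0.513
```

carry_out --rows '[[[0, -0.001, 0.003], 0, 255], [[0, -0.001, 0.005], 0, 255], [[0, -0.001, 0.006], 0, 255], [[0, -0.001, 0.006], 0, 255]]'

```text
clock: 5.1
tcp_pos: [0.6604, 0.1663, 0.0269]
orientation: [[0.001, 1.0, 0.001], [1.0, -0.001, 0.0], [0.0, 0.001, -1.0]]
wrist_force: [-1.4, -0.2, -1.2]
gripper_width: 0.516
```

carry_out --rows '[[[0, 0, 0.0015], 0, 255], [[0, 0, 0.0015], 0, 255], [[0, 0, 0.0015], 0, 150], [[0, 0, 0.0015], 0, 100], [[0, 0, 0.0015], 0, 0], [[0, 0, 0.0015], 0, 0], [[0, 0, 0.0015], 0, 0], [[0, 0, 0.0015], 0, 0]]'

```text
clock: 5.9
tcp_pos: [0.6603, 0.1663, 0.0246]
orientation: [[0.001, 1.0, -0.0], [1.0, -0.001, 0.0], [0.0, -0.0, -1.0]]
wrist_force: [0.3, -0.0, 0.0]
gripper_width: 1.0
```

carry_out --rows '[[[0, 0, -0.03], 0, 0], [[0, 0, -0.07], 0, 0], [[0, 0, -0.12], 0, 0], [[0, 0, -0.17], 0, 0], [[-0.03, -0.04, -0.2], 0, 0], [[-0.05, -0.08, -0.2], 0, 0], [[-0.05, -0.12, -0.2], 0, 0], [[-0.05, -0.17, -0.2], 0, 0]]'

```text
clock: 6.7
tcp_pos: [0.4893, 0.1156, 0.2251]
orientation: [[0.003, 1.0, 0.002], [1.0, -0.003, 0.0], [0.0, 0.002, -1.0]]
wrist_force: [-0.6, 0.4, 0.4]
gripper_width: 0.996
```

carry_out --rows '[[[0, -0.012, 0], 0, 0], [[0, -0.012, 0], 0, 0], [[0, -0.012, 0], 0, 0]]'

```text
clock: 7.0
tcp_pos: [0.4792, 0.1165, 0.2254]
orientation: [[0.001, 1.0, 0.002], [1.0, -0.001, 0.0], [0.0, 0.002, -1.0]]
wrist_force: [1.0, 0.4, -0.6]
gripper_width: 0.999
```

```bash
python3 - <<'E'
from h import *
s=observe();print(s['clock'],s['tcp_pos'],s['orientation'].round(3).tolist())
c=cams.get_calibration("wrist");im=cams.capture("wrist")[...,::-1];cv2.imwrite("pics/w3.png",im)
ct=cams.get_calibration("top");it=cams.capture("top")[...,::-1].copy()
print("32",px(c,(.661,.1663,.016)),sil(it,ct,(.661,.1663,.016),.048))
print("22",sil(im,c,(.477,.1165,0),.042))
for y in(.0989,.0154):
  try:print(y,px(c,(.66,y,.016)),pad(im,c,(.66,y)))
  except Exception as e:print(e)
E
```

```text
7.0 [0.47924445 0.11654885 0.22543574] [[0.001, 1.0, 0.002], [1.0, -0.001, 0.0], [0.0, 0.002, -1.0]]
32 [415.85253446 122.42934668] (array([207.90937411, 168.60747664]), array([  83,   24, 1767], dtype=int32), array([0.65564054, 0.15898791, 0.04      ]))
22 (array([252.79958819, 166.47151682]), array([ 29,  34, 751], dtype=int32), array([0.47807757, 0.11657391, 0.021     ]))
0.0989 [407.5292428  180.62781334] (array([407.81280788, 178.19915552]), array([  43,   44, 1421], dtype=int32), array([0.65994337, 0.1018417 , 0.016     ]))
0.0154 [398.18776116 245.23856297] (array([398.70548523, 242.84303797]), array([  40,   39, 1185], dtype=int32), array([0.66019738, 0.01869599, 0.016     ]))
```

View pics/w3.png

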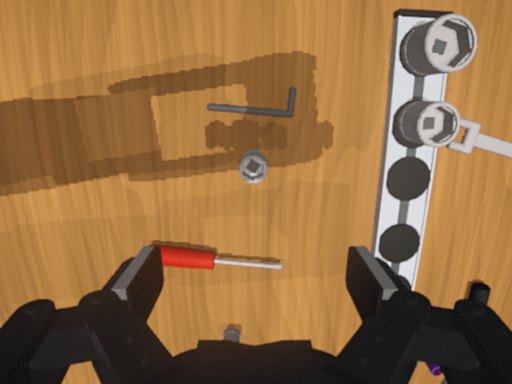

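Socket_32 is standing on its pad at (430,124). Next is socket_22 at (253,166).

carry_out --rows '[[[0, -0.001, 0.05], 0, 0], [[0, -0.001, 0.1], 0, 0], [[0, -0.001, 0.15], 0, 0], [[0, -0.001, 0.185], 0, 0], [[0, -0.001, 0.21], 0, 0], [[0, -0.001, 0.219], 0, 0], [[0, -0.001, 0.219], 0, 0], [[0, -0.001, 0.219], 0, 0]]'

```text
clock: 7.9
tcp_pos: [0.479, 0.1166, 0.0071]
orientation: [[0.001, 1.0, 0.002], [1.0, -0.001, 0.0], [0.0, 0.002, -1.0]]
wrist_force: [0.2, -0.0, 0.4]
gripper_width: 0.999
```

carry_out --rows '[[[0, 0, 0], 0, 100], [[0, 0, 0], 0, 150], [[0, 0, 0], 0, 200], [[0, 0, 0], 0, 255], [[0, 0, 0], 0, 255], [[0, 0, 0], 0, 255], [[0, 0, 0], 0, 255], [[0, 0, 0], 0, 255]]' --force 50

```text
clock: 8.7
tcp_pos: [0.4779, 0.1166, 0.0068]
orientation: [[0.001, 1.0, 0.002], [1.0, -0.001, 0.0], [0.0, 0.002, -1.0]]
wrist_force: [-0.7, -0.3, 5.2]
gripper_width: 0.347
```

carry_out --rows '[[[0, 0, -0.03], 0, 255], [[0, 0, -0.07], 0, 255], [[0, 0, -0.11], 0, 255], [[-0.025, 0.04, -0.11], 0, 255], [[-0.05, 0.08, -0.11], 0, 255], [[-0.075, 0.12, -0.11], 0, 255], [[-0.099, 0.16, -0.11], 0, 255], [[-0.099, 0.182, -0.11], 0, 255]]'

```text
clock: 9.5
tcp_pos: [0.6608, 0.0134, 0.1137]
orientation: [[0.005, 1.0, -0.002], [1.0, -0.005, -0.002], [-0.002, -0.002, -1.0]]
wrist_force: [0.2, -0.0, -1.2]
gripper_width: 0.349
```

carry_out --rows '[[[0, 0, 0], 0, 255], [[0, 0, 0], 0, 255], [[0, 0, 0], 0, 255]]'

```text
clock: 9.8
tcp_pos: [0.6578, 0.0178, 0.115]
orientation: [[0.0, 1.0, -0.002], [1.0, -0.0, 0.0], [0.0, -0.002, -1.0]]
wrist_force: [0.8, 0.2, -2.4]
gripper_width: 0.354
```

```bash
python3 - <<'E'
from h import *
s=observe();print(s['clock'],s['tcp_pos'],s['gripper_width'],s['wrist_force'])
c=cams.get_calibration("wrist");im=cams.capture("wrist")[...,::-1];cv2.imwrite("pics/w4.png",im)
print([px(c,(.6602,y,.016)) for y in(.1015,.0175)])
try: print(pad(im,c,(.66,.1015),r=42))
except Exception as e: print(e)
it=cams.capture("top")[...,::-1];cv2.imwrite("pics/t4.png",it)
E
```

```text
9.8 [0.65781073 0.01779653 0.11497728] 0.35432109716560145 [ 0.77972148  0.20430295 -2.35040427]
[array([257.87570545,  83.990114  ]), array([257.60250391, 193.92408257])]
(array([259.19069431,  84.5       ]), array([  71,   75, 4148], dtype=int32), array([0.66116327, 0.10114045, 0.016     ]))
```

View pics/w4.png

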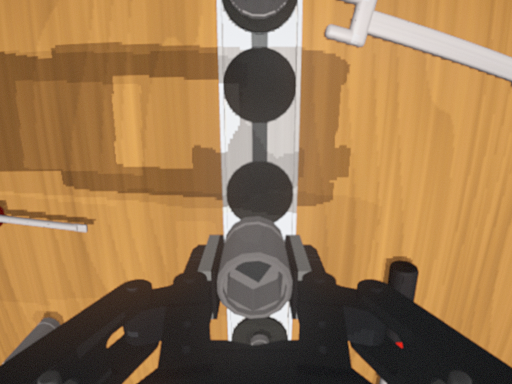

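carry_out --rows '[[[0.001, 0.0035, 0.03], 0, 255], [[0.001, 0.0035, 0.055], 0, 255], [[0.001, 0.0035, 0.075], 0, 255], [[0.001, 0.0035, 0.083], 0, 255], [[0.001, 0.0035, 0.088], 0, 255], [[0.001, 0.0035, 0.088], 0, 255], [[0.001, 0.0035, 0.088], 0, 255], [[0.001, 0.0035, 0.088], 0, 255]]'

```text
clock: 10.7
tcp_pos: [0.6636, 0.0183, 0.0296]
orientation: [[0.001, 1.0, 0.003], [1.0, -0.001, -0.0], [-0.0, 0.003, -1.0]]
wrist_force: [-0.0, 0.3, -1.1]
gripper_width: 0.35
```

carry_out --rows '[[[0, -0.001, 0.003], 0, 255], [[0, -0.001, 0.005], 0, 255], [[0, -0.001, 0.006], 0, 255], [[0, -0.001, 0.006], 0, 255]]'

```text
clock: 11.1
tcp_pos: [0.6618, 0.0182, 0.0228]
orientation: [[0.001, 1.0, 0.001], [1.0, -0.001, -0.0], [-0.0, 0.001, -1.0]]
wrist_force: [-3.2, -0.3, 3.2]
gripper_width: 0.351
```

carry_out --rows '[[[0, 0, 0.001], 0, 255], [[0, 0, 0.001], 0, 150], [[0, 0, 0.001], 0, 100], [[0, 0, 0.001], 0, 0], [[0, 0, 0.001], 0, 0], [[0, 0, 0.001], 0, 0], [[0, 0, 0.001], 0, 0]]'

```text
clock: 11.8
tcp_pos: [0.6616, 0.0183, 0.0206]
orientation: [[0.001, 1.0, -0.0], [1.0, -0.001, 0.0], [0.0, -0.0, -1.0]]
wrist_force: [-0.2, -0.7, -0.4]
gripper_width: 1.002
```

carry_out --rows '[[[0, 0, -0.03], 0, 0], [[0, 0, -0.07], 0, 0], [[0, 0, -0.12], 0, 0], [[0, 0, -0.17], 0, 0], [[-0.03, -0.035, -0.2], 0, 0], [[-0.06, -0.07, -0.2], 0, 0], [[-0.09, -0.105, -0.2], 0, 0], [[-0.12, -0.14, -0.2], 0, 0]]'

```text
clock: 12.6
tcp_pos: [0.5202, -0.1025, 0.2214]
orientation: [[0.0, 1.0, 0.001], [1.0, -0.0, -0.001], [-0.001, 0.001, -1.0]]
wrist_force: [-0.7, -0.7, 0.5]
gripper_width: 0.999
```

carry_out --rows '[[[-0.03, -0.035, 0], 0, 0], [[-0.03, -0.074, 0], 0, 0], [[-0.03, -0.074, 0], 0, 0], [[-0.03, -0.074, 0], 0, 0], [[-0.03, -0.074, 0], 0, 0]]'

```text
clock: 13.1
tcp_pos: [0.4484, -0.1314, 0.2212]
orientation: [[0.0, 1.0, 0.001], [1.0, -0.0, -0.0], [-0.0, 0.001, -1.0]]
wrist_force: [-0.3, -0.2, -0.1]
gripper_width: 0.993
```

```bash
python3 - <<'E'
from h import *
s=observe();print(s['clock'],s['tcp_pos'],s['orientation'].round(3).tolist())
c=cams.get_calibration("wrist");im=cams.capture("wrist")[...,::-1];cv2.imwrite("pics/w5.png",im)
it=cams.capture("top")[...,::-1]
print("17",sil(im,c,(.446,-.132,0),.064,r=35))
t=cv2.resize(it[150:190,160:340],None,fx=4,fy=4,interpolation=2)
cv2.imwrite("pics/v5.png",np.vstack([np.hstack([im,np.zeros((384,208,3),'uint8')]),t]))
for y in(.0175,-.054):print(y,px(c,(.66,y,.016)))
E
```

```text
13.1 [ 0.44837134 -0.13143239  0.22123076] [[0.0, 1.0, 0.001], [1.0, -0.0, -0.0], [-0.0, 0.001, -1.0]]
17 (array([252.53956229, 170.03002245]), array([ 24,  34, 612], dtype=int32), array([ 0.44678479, -0.13220684,  0.032     ]))
0.0175 [454.91851364  28.74323678]
-0.054 [446.77702395  97.85299531]
```

View pics/v5.png

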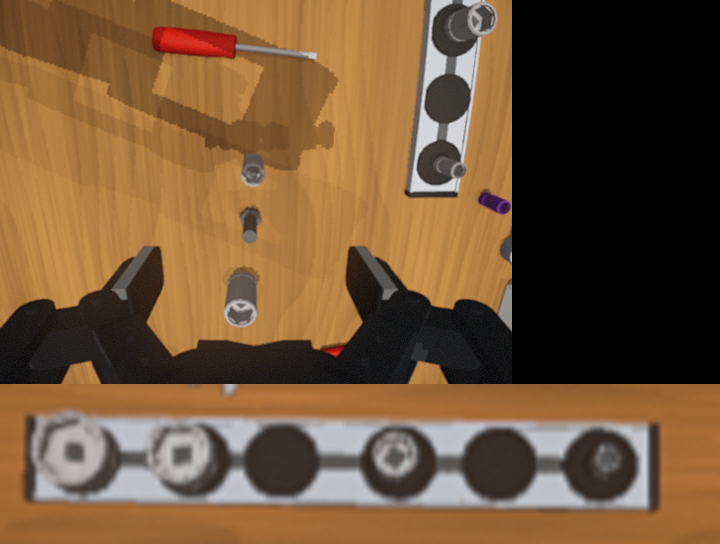

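The 32 and the 22 look centred on their pads in both views. Socket_17 is at (253,170) and the bolt at (250,222) is clear. Grasping socket_17.

carry_out --rows '[[[-0.0005, -0.0015, 0.05], 0, 0], [[-0.0005, -0.0015, 0.1], 0, 0], [[-0.0005, -0.0015, 0.14], 0, 0], [[-0.0005, -0.0015, 0.175], 0, 0], [[-0.0005, -0.0015, 0.196], 0, 0], [[-0.0005, -0.0015, 0.205], 0, 0], [[-0.0005, -0.0015, 0.205], 0, 0], [[-0.0005, -0.0015, 0.205], 0, 0]]'

```text
clock: 14.0
tcp_pos: [0.4473, -0.1323, 0.0169]
orientation: [[0.0, 1.0, 0.002], [1.0, -0.0, -0.001], [-0.001, 0.002, -1.0]]
wrist_force: [-0.1, -0.3, -0.1]
gripper_width: 1.002
```

carry_out --rows '[[[0, 0, 0], 0, 100], [[0, 0, 0], 0, 150], [[0, 0, 0], 0, 200], [[0, 0, 0], 0, 255], [[0, 0, 0], 0, 255], [[0, 0, 0], 0, 255], [[0, 0, 0], 0, 255], [[0, 0, 0], 0, 255]]' --force 50

```text
clock: 14.8
tcp_pos: [0.4463, -0.1322, 0.0164]
orientation: [[0.001, 1.0, 0.001], [1.0, -0.001, -0.0], [-0.0, 0.001, -1.0]]
wrist_force: [-1.3, 0.0, 5.5]
gripper_width: 0.271
```

carry_out --rows '[[[0, 0, -0.03], 0, 255], [[0, 0, -0.07], 0, 255], [[0, 0, -0.11], 0, 255], [[0.02, 0.045, -0.11], 0, 255], [[0.04, 0.09, -0.11], 0, 255], [[0.06, 0.135, -0.11], 0, 255], [[0.079, 0.18, -0.11], 0, 255], [[0.079, 0.213, -0.11], 0, 255]]'

```text
clock: 15.6
tcp_pos: [0.6606, -0.05, 0.1237]
orientation: [[-0.002, 1.0, -0.002], [1.0, 0.002, 0.002], [0.002, -0.002, -1.0]]
wrist_force: [-0.1, -1.2, -1.5]
gripper_width: 0.268
```

carry_out --rows '[[[0, 0, 0], 0, 255], [[0, 0, 0], 0, 255], [[0, 0, 0], 0, 255]]'

```text
clock: 15.9
tcp_pos: [0.6578, -0.0534, 0.1249]
orientation: [[0.001, 1.0, -0.002], [1.0, -0.001, 0.0], [0.0, -0.002, -1.0]]
wrist_force: [0.3, -0.1, -1.5]
gripper_width: 0.268
```

```bash
python3 - <<'E'
from h import *
s=observe();print(s['clock'],s['tcp_pos'],s['gripper_width'],s['wrist_force'])
c=cams.get_calibration("wrist");im=cams.capture("wrist")[...,::-1];cv2.imwrite("pics/w6.png",im)
print([px(c,(.6615,y,.016)) for y in(-.0535,-.0535+.027)])
E
```

```text
15.9 [ 0.65777488 -0.05339363  0.12486587] 0.2676902496593252 [ 0.25198057 -0.10057972 -1.53517254]
[array([259.0960531 , 190.22698753]), array([259.18906846, 158.07911197])]
```

View pics/w6.png

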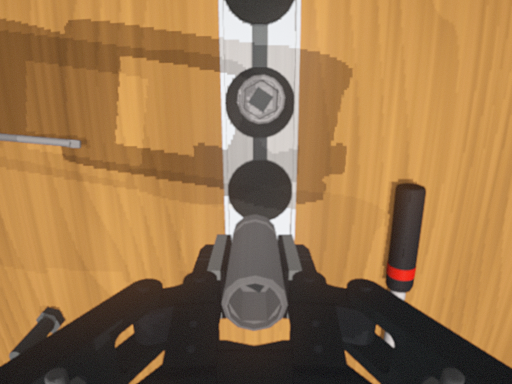

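Pad at (260,190) matches the target, and socket_22 sits centred on its pad at (261,100). Lowering.

carry_out --rows '[[[0, 0.0035, 0.03], 0, 255], [[0, 0.0035, 0.055], 0, 255], [[0, 0.0035, 0.075], 0, 255], [[0, 0.0035, 0.083], 0, 255], [[0, 0.0035, 0.087], 0, 255], [[0, 0.0035, 0.087], 0, 255], [[0, 0.0035, 0.087], 0, 255], [[0, 0.0035, 0.087], 0, 255]]'

```text
clock: 16.75
tcp_pos: [0.6635, -0.0534, 0.0406]
orientation: [[0.001, 1.0, 0.003], [1.0, -0.001, -0.0], [-0.0, 0.003, -1.0]]
wrist_force: [0.7, 0.2, -1.2]
gripper_width: 0.27
```

carry_out --rows '[[[0, -0.001, 0.002], 0, 255], [[0, -0.001, 0.004], 0, 255], [[0, -0.001, 0.006], 0, 255], [[0, -0.001, 0.006], 0, 255]]'

```text
clock: 17.15
tcp_pos: [0.6615, -0.0532, 0.0326]
orientation: [[0.001, 1.0, -0.0], [1.0, -0.001, 0.0], [0.0, -0.0, -1.0]]
wrist_force: [-0.1, 1.1, -2.1]
gripper_width: 0.267
```

carry_out --rows '[[[0, 0, 0.001], 0, 255], [[0, 0, 0.0015], 0, 255], [[0, 0, 0.0015], 0, 150], [[0, 0, 0.0015], 0, 100], [[0, 0, 0.0015], 0, 0], [[0, 0, 0.0015], 0, 0], [[0, 0, 0.0015], 0, 0], [[0, 0, 0.0015], 0, 0]]'

```text
clock: 17.95
tcp_pos: [0.6615, -0.0532, 0.0312]
orientation: [[0.001, 1.0, 0.0], [1.0, -0.001, 0.0], [0.0, 0.0, -1.0]]
wrist_force: [-1.0, -0.9, -0.1]
gripper_width: 1.0
```

carry_out --rows '[[[0, 0, -0.03], 0, 0], [[0, 0, -0.07], 0, 0], [[0, 0, -0.12], 0, 0], [[0, 0, -0.16], 0, 0], [[-0.03, -0.03, -0.19], 0, 0], [[-0.06, -0.06, -0.19], 0, 0], [[-0.09, -0.09, -0.19], 0, 0], [[-0.12, -0.12, -0.19], 0, 0]]'

```text
clock: 18.75
tcp_pos: [0.5403, -0.174, 0.2219]
orientation: [[0.0, 1.0, 0.001], [1.0, -0.0, -0.001], [-0.001, 0.001, -1.0]]
wrist_force: [-0.1, -0.5, 0.5]
gripper_width: 1.002
```

carry_out --rows '[[[-0.03, -0.03, 0], 0, 0], [[-0.06, -0.06, 0], 0, 0], [[-0.09, -0.09, 0], 0, 0], [[-0.12, -0.11, 0], 0, 0], [[-0.12, -0.11, 0], 0, 0], [[-0.12, -0.11, 0], 0, 0], [[-0.12, -0.11, 0], 0, 0]]'

```text
clock: 19.45
tcp_pos: [0.4318, -0.2923, 0.2213]
orientation: [[0.0, 1.0, 0.0], [1.0, -0.0, 0.001], [0.001, 0.0, -1.0]]
wrist_force: [-0.4, 0.2, 0.0]
gripper_width: 1.001
```

```bash
python3 - <<'E'
from h import *
s=observe();print(s['clock'],s['tcp_pos'],s['orientation'].round(3).tolist())
c=cams.get_calibration("wrist");im=cams.capture("wrist")[...,::-1];cv2.imwrite("pics/w7.png",im)
print("27",sil(im,c,(.432,-.293,0),.064,r=45))
E
```

```text
19.45 [ 0.43177871 -0.29234941  0.22131407] [[0.0, 1.0, 0.0], [1.0, -0.0, 0.001], [0.001, 0.0, -1.0]]
27 (array([254.46442368, 171.33981308]), array([  38,   47, 1372], dtype=int32), array([ 0.43207471, -0.29445559,  0.032     ]))
```

View pics/w7.png

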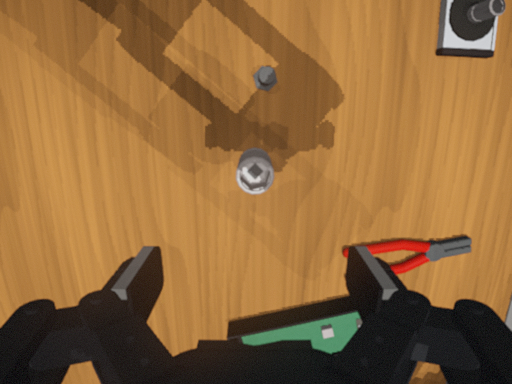

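Socket_27 is at (254,171) with nothing near it. Grasping.

carry_out --rows '[[[-0.002, 0, 0.05], 0, 0], [[-0.002, 0, 0.1], 0, 0], [[-0.002, 0, 0.14], 0, 0], [[-0.002, 0, 0.175], 0, 0], [[-0.002, 0, 0.196], 0, 0], [[-0.002, 0, 0.205], 0, 0], [[-0.002, 0, 0.205], 0, 0], [[-0.002, 0, 0.205], 0, 0]]'

```text
clock: 20.3
tcp_pos: [0.4325, -0.2953, 0.0177]
orientation: [[0.0, 1.0, 0.002], [1.0, -0.0, -0.001], [-0.001, 0.002, -1.0]]
wrist_force: [-0.3, 0.1, 1.1]
gripper_width: 0.997
```

carry_out --rows '[[[0, 0, 0], 0, 100], [[0, 0, 0], 0, 150], [[0, 0, 0], 0, 200], [[0, 0, 0], 0, 255], [[0, 0, 0], 0, 255], [[0, 0, 0], 0, 255], [[0, 0, 0], 0, 255], [[0, 0, 0], 0, 255]]' --force 60

```text
clock: 21.1
tcp_pos: [0.432, -0.2956, 0.0174]
orientation: [[0.001, 1.0, 0.002], [1.0, -0.001, -0.001], [-0.001, 0.002, -1.0]]
wrist_force: [0.5, -0.2, 5.4]
gripper_width: 0.429
```

carry_out --rows '[[[0, 0, -0.03], 0, 255], [[0, 0, -0.07], 0, 255], [[0, 0, -0.115], 0, 255], [[0.04, 0, -0.115], 0, 255], [[0.08, 0, -0.115], 0, 255], [[0.12, 0.02, -0.115], 0, 255], [[0.16, 0.04, -0.115], 0, 255], [[0.2, 0.06, -0.115], 0, 255]]'

```text
clock: 21.9
tcp_pos: [0.4906, -0.0933, 0.1296]
orientation: [[0.002, 1.0, -0.003], [1.0, -0.002, 0.001], [0.001, -0.003, -1.0]]
wrist_force: [0.7, -0.4, -3.4]
gripper_width: 0.427
```

carry_out --rows '[[[0.04, 0.03, 0], 0, 255], [[0.08, 0.06, 0], 0, 255], [[0.12, 0.09, 0], 0, 255], [[0.16, 0.12, 0], 0, 255], [[0.19, 0.15, 0], 0, 255], [[0.196, 0.167, 0], 0, 255], [[0.196, 0.167, 0], 0, 255], [[0.196, 0.167, 0], 0, 255]]'

```text
clock: 22.7
tcp_pos: [0.6573, 0.1005, 0.1289]
orientation: [[0.001, 1.0, -0.005], [1.0, -0.001, -0.001], [-0.001, -0.005, -1.0]]
wrist_force: [-0.0, -0.4, -4.0]
gripper_width: 0.427
```

carry_out --rows '[[[0, 0, 0], 0, 255], [[0, 0, 0], 0, 255]]'

```text
clock: 22.9
tcp_pos: [0.6578, 0.0998, 0.1312]
orientation: [[0.002, 1.0, -0.001], [1.0, -0.002, -0.0], [-0.0, -0.001, -1.0]]
wrist_force: [0.7, 0.3, -3.1]
gripper_width: 0.428
```

```bash
python3 - <<'E'
from h import *
s=observe();print(s['clock'],s['tcp_pos'],s['gripper_width'],s['wrist_force'])
c=cams.get_calibration("wrist");im=cams.capture("wrist")[...,::-1];cv2.imwrite("pics/w8.png",im)
print([px(c,(.6615,y,.016)) for y in(.1015,.1015+.027)])
E
```

```text
22.9 [0.65775178 0.0997867  0.1311613 ] 0.42773760107127257 [ 0.73813443  0.26413461 -3.05353801]
[array([258.82968275, 186.03814602]), array([258.88508957, 154.46385726])]
```

View pics/w8.png

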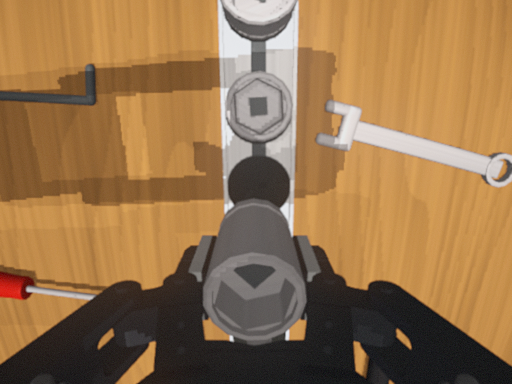

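Pad at (259,186) matches the target. Lowering.

carry_out --rows '[[[0.001, 0.0035, 0.03], 0, 255], [[0.001, 0.0035, 0.055], 0, 255], [[0.001, 0.0035, 0.075], 0, 255], [[0.001, 0.0035, 0.087], 0, 255], [[0.001, 0.0035, 0.092], 0, 255], [[0.001, 0.0035, 0.092], 0, 255], [[0.001, 0.0035, 0.092], 0, 255], [[0.001, 0.0035, 0.092], 0, 255]]'

```text
clock: 23.75
tcp_pos: [0.6633, 0.1018, 0.0412]
orientation: [[0.001, 1.0, 0.003], [1.0, -0.001, 0.0], [0.0, 0.003, -1.0]]
wrist_force: [0.1, 0.9, -2.6]
gripper_width: 0.431
```

carry_out --rows '[[[0, -0.001, 0.002], 0, 255], [[0, -0.001, 0.004], 0, 255], [[0, -0.001, 0.006], 0, 255], [[0, -0.001, 0.006], 0, 255]]'

```text
clock: 24.15
tcp_pos: [0.6613, 0.1018, 0.0335]
orientation: [[0.001, 1.0, 0.0], [1.0, -0.001, 0.0], [0.0, 0.0, -1.0]]
wrist_force: [0.3, 0.6, -2.3]
gripper_width: 0.43
```

carry_out --rows '[[[0, 0, 0.001], 0, 255], [[0, 0, 0.0015], 0, 255], [[0, 0, 0.0015], 0, 150], [[0, 0, 0.0015], 0, 100], [[0, 0, 0.0015], 0, 0], [[0, 0, 0.0015], 0, 0], [[0, 0, 0.0015], 0, 0], [[0, 0, 0.0015], 0, 0]]'

```text
clock: 24.95
tcp_pos: [0.6612, 0.1018, 0.0316]
orientation: [[0.001, 1.0, -0.0], [1.0, -0.001, 0.0], [0.0, -0.0, -1.0]]
wrist_force: [0.9, -0.2, 0.4]
gripper_width: 0.997
```

carry_out --rows '[[[0, 0, -0.03], 0, 0], [[0, 0, -0.07], 0, 0], [[0, 0, -0.12], 0, 0], [[0, 0, -0.17], 0, 0], [[-0.03, -0.02, -0.22], 0, 0], [[-0.07, -0.04, -0.25], 0, 0], [[-0.11, -0.06, -0.25], 0, 0], [[-0.15, -0.08, -0.25], 0, 0]]'

```text
clock: 25.75
tcp_pos: [0.582, -0.0476, 0.2849]
orientation: [[-0.0, 1.0, 0.006], [1.0, 0.0, -0.001], [-0.001, 0.006, -1.0]]
wrist_force: [-0.3, -1.3, -0.5]
gripper_width: 0.999
```

carry_out --rows '[[[-0.02, 0.04, 0], 0, 0], [[-0.02, 0.06, 0], 0, 0], [[-0.02, 0.06, 0], 0, 0], [[-0.02, 0.06, 0], 0, 0]]'

```text
clock: 26.15
tcp_pos: [0.6417, -0.0665, 0.2813]
orientation: [[0.001, 1.0, -0.001], [1.0, -0.001, 0.0], [0.0, -0.001, -1.0]]
wrist_force: [0.1, 0.0, 0.0]
gripper_width: 1.001
```

```bash
python3 - <<'E'
from h import *
s=observe();print(s['clock'],s['tcp_pos'])
im=cams.capture("wrist")[...,::-1];it=cams.capture("top")[...,::-1];i0=cv2.imread("pics/top0.png")
f=lambda i:cv2.resize(i[150:190,160:340],None,fx=4,fy=4,interpolation=2)
w=cv2.resize(im,(360,270));sc=cv2.resize(cams.capture("scene")[120:280,200:380,::-1],(360,270))
cv2.imwrite("pics/v9.png",np.vstack([f(i0),f(it),np.hstack([w,sc])]))
d=cv2.absdiff(i0,it).max(2)
for n,x0,x1 in(("large",165,193),("small",303,322)):print(n,d[158:182,x0:x1].mean(),d[158:182,x0:x1].max())
E
```

```text
26.15 [ 0.64168157 -0.06645874  0.28134853]
large 14.230654761904763 20
small 44.63815789473684 155
```

View pics/v9.png

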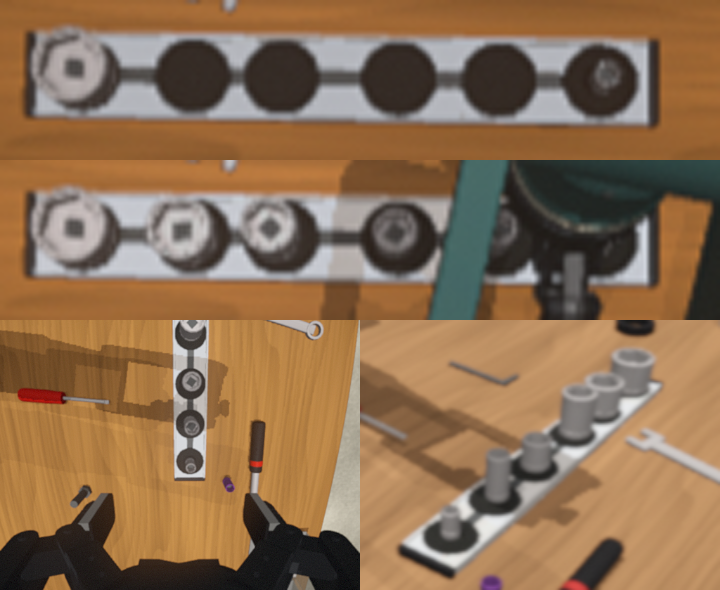

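All six stand in order. One last numeric check: socket tops against the pads in the top view, and end_small against its start in the scene view.

```bash
python3 - <<'E'
from h import *
c=cams.get_calibration("top")
P={"32":((.6591,.1627),.064,.048),"27":((.6594,.0989),.08,.064),"22":((.6601,.0154),.058,.042)}
O={"32":(182,230),"27":(269,228),"22":(397,230)}
for k,(p,z,h) in P.items():
    o=(O[k][0]/4+160,(O[k][1]-160)/4+150); print(k,"off mm",((ray(c,o,z-(h*.0))[:2]-p)*1000).round(1))
a=cv2.imread("pics/scene0.png");b=cams.capture("scene")[...,::-1]
r=np.s_[226:256,230:258]
g=lambda i:cv2.cvtColor(i[r],6).astype(np.float32)
print("end_small shift px",cv2.phaseCorrelate(g(a),g(b)))
r=np.s_[134:166,322:352];print("end_large shift px",cv2.phaseCorrelate(g(a),g(b)))
s=observe();print(s['clock'],s['joint_velocities'].round(2))
E
```

```text
32 off mm [-3.7 -0. ]
27 off mm [-3.7  3. ]
22 off mm [-1.2  0.2]
end_small shift px ((-0.011848924742313471, -0.048019747342857855), 1.0079302287101746)
end_large shift px ((-0.024336223997897477, -0.4264035500705283), 0.7027930791179339)
26.35 [ 0.04 -0.02 -0.03 -0.09 -0.15 -0.04]
```

```bash
python3 -c "
from cell import ctrl;print(ctrl.close_job())"
```

```text
the job is handed in; nothing more can be done
None
```

I put all four sockets back on the rail and handed the job in at about 26 s. The hand-in gave no verdict. From the large end, the row now runs 52 (end), 45 (socket_32), 38 (socket_27), 31 (socket_22), 24 (socket_17), 18 (end).

What the last checks showed:
- **Standing:** the scene and wrist pictures show all six upright in order, and the gripper is open and clear of everything.
- **Centring:** in the top view, sockets 32, 27 and 22 came out within about 5 mm of their pad centres, against the 12 mm allowed. Those centres were read by eye from the enlarged picture.
- **Socket_17:** the arm hid it in the top view. I judged it only from the wrist view and from where it was released, about 1 mm from the pad position the wrist camera gave.
- **End sockets:** end_small shows no measurable shift. end_large shows about 0.4 px, roughly 1 mm. That reading is weaker because the picture matched less well there.
- **Camera disagreement:** the top and wrist cameras differed by about 3 mm along the rail on the pad positions. I followed mostly the wrist camera.

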